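# Open the disc-spring arbor and add the missing spring

### The arm

A 7-joint arm with a two-finger parallel gripper is mounted at the origin on a cart in front of the work surface, level with it; the furniture and walls round the work are solid. World frame = base frame: x ahead of the robot, y to its left, z up, the work surface at z = 0. Lengths are in m, angles in rad, forces in N, time in s.
With the tool pointing down it reaches from about 0.4 to 0.875 m from the base axis. Payload 19.3 kg.
Tool frame: the origin (TCP) lies on the centre line of the jaws, within the pads' length; the fingertips stand 22 mm ahead of it and the grasp point (between the pads) lies 3 mm ahead of it (robot.tips_ahead is the distance from the TCP to the fingertips, in m); z points along the fingers, y is the line along which they close (so a half turn about z gives the same grasp; the last joint's range is limited). The gripper opens to 85 mm and grips with 20 to 120 N. Pads are 22 mm wide; open, the fingers measure 114 mm over their backs; the gripper's body (76 mm by 85 mm) begins 54 mm behind the grasp point. The pads swing forward as they close: fully open they stand 13 mm farther back than shut.
Start: joints at [-1.238, 0.521, -0.036, 1.599, 0.021, 1.021, -0.113], TCP at [0.245, 0.575, 0.253] pointing down, gripper open.
Joint ranges: [-2.91, 2.91], [-0.3, 2.13], [-1.5, 1.42], [0.17, 2.43], [-1.26, 4.41], [0.16, 1.93], [-2.52, 2.52]. Speed limits (rad/s): [1.89, 1.89, 2.39, 2.39, 3.01, 3.01, 3.01].

### API

Orientations are given as a 3x3 rotation matrix whose columns are the frame's x, y, z axes.
In Python, from rig import robot gives the robot as it stands. The module is installed in compiled form; this text tells all that it offers.
- The arm moves only by the tool step_arm, never from a script. Its argument "increments" is text: rows parted by semicolons, each of 6 numbers parted by spaces: the shift along the tool's x, y, z in m, then the turn, a rotation vector about the tool's x, y, z in degrees. In form: dx dy dz ax ay az; .... A call has exactly 5 rows; each row is the pose to reach, as a shift and turn from the pose commanded when the call began, along the tool's axes at that moment; what a row does not reach only later rows make up. A row lasts 1/12 s, in which the tool goes at most 41.7 mm and 7.16 degrees, less where a joint would pass 70% of its speed; a pose out of reach is approached as far as the arm can. A call with a gripper value outside its range is refused whole. "grip" is the closure, from -1 (fully open) to 1 (shut), set as the call begins (left out, the last holds). The fingers move at their own pace and stop on an object; "squeeze" is the grip in N (left out, the last holds). Time passes only in rows, so rows that repeat a pose let the fingers close, or fill a call up. It gives the time, the measured TCP pose, the force, the opening and the grip force at its end, in the units of the state.
- robot.observe(): the state, without advancing time (a new reading comes with each control period).
- robot.get_image(name): name is "side" or "top" or "wrist"; returns the picture (480x640x3 uint8, red, green, blue); there is no depth.
- robot.camera_model(name): a dict with "mtx" (3x3 intrinsics, pixels), "view" (4x4, takes a point from world to camera coordinates). Camera axes: x right, y up, looking along -z (the intrinsics and any distortion apply to the point x, -y, -z); pixel columns grow to the right and rows downward; lengths in m; the calibration is good to about 2 mm. The wrist camera is an equidistant fisheye: a pixel r from the principal point sees the ray r / f radians off the axis. A picture is of the moment at which its call begins: read the wrist's pose just before it. camera_model takes no time and is no camera call; for the wrist camera it gives the pose at the moment of the call.
- robot.job_done(): hands the job in; it is judged then, once.
The state is a dict: "time": time; "joints": joint angles; "joint_vel": joint speeds; "joint_torque": joint torques, N m; "tool_pos": TCP position; "eef_rot": TCP orientation; "force": force on the tool from outside, world axes, zero at the start; "torque": the same for the moment, N m; "grip_width": finger opening in m; "gripper_force": force on a finger pad.
Only numpy, scipy, OpenCV 4.12 (cv2) and the standard library are available. Lean on these libraries where they do the work, as an engineer would, in place of code of your own. Each camera call takes 0.05 s, during which the arm holds its last target. There are 200 camera calls.

### The job

The disc-spring pack on the bench arbor is one spring short. Unscrew the four-armed cap nut anticlockwise until its thread lets go, lift it off and stand it on its flange on the bench clear of the arbor; then lower one of the two loose disc springs over the arbor, turned so that the springs keep alternating (bore edge to bore edge on the top one), until it lies flat on the pack. Drop nothing, and leave the calipers and the square where they are.

Things in the scene. Friction and masses are not known exactly. Their poses are not given: they have to be found in the camera images.
- stand: Arbor for disc springs, bolted to the bench; origin at the centre of its underside, z axis up along the arbor. Grey round foot 110 mm across, 10 mm high, a boss 72 mm across up to z = 17.5 mm, and on it five grey steel disc springs 64 mm across, laid alternately, z = 17.5 to 70 mm. Bench within 0.1 m of x = 0.645, y = 0.04 m, behind the red tool box (165 mm high), is always clear.
- pack_top (a point): Point on the arbor's axis level with the top of the pack, z = 70 mm on the stand. The top spring has its crown up (hollow side down): its bore edge, round a 36 mm hole, is the highest part; its rim is 7 mm lower. The plain guide in the hole, 33 mm across, stands 3.5 mm above this point and tapers to 28 mm across by 7 mm above it.
- arbor_tip (a point): Tip of the arbor, on its axis, z = 110 mm on the stand, inside the cap nut at the start. Its upper end from z = 78 mm has a coarse right-hand thread 32 mm across, 7 mm rise a turn, and a smooth 14 mm hole down the middle for the cap nut's spigot.
- cap_nut: Dark steel capped nut screwed down on the arbor, about 0.65 kg. Origin at the centre of its underside, z axis up; at the start it sits on the pack top. Flange 60 mm across, 6 mm high; round hub 46 mm across up to z = 47 mm (closed top). Four straight steel arms 10 mm thick along its +x, +y, -x, -y axes at z = 24 mm; each ends in a black ball 18 mm across, centred 70 mm from the axis.
- cap_thread (a point): Point on the cap nut's axis at the height of its arms (z = 24 mm). Turned anticlockwise from above it rises 7 mm a turn and is free after 2.5 turns, 17.5 mm higher; turned on past 3.3 turns it drops back a thread. It turns easily (under 3 N at an arm, pushed by shut fingertips that circle 50 mm from the axis and rise with it), coasts a little, and cannot be pulled off before.
- cap_grip (a point): Point on the cap nut's axis at z = 38 mm, middle of the hub's part above the arms (z = 29 to 47 mm, 46 mm across), where it can be gripped from above. A plain spigot inside, down to z = 4 mm, slides in the arbor's hole and keeps the nut upright: once free, lift it straight up until it is clear of the arbor's tip.
- spring_a: Loose grey steel disc spring (a conical washer): 64 mm across, hole 36 mm, 3.5 mm thick, 10.5 mm high over all, 60 g. At the start it lies on the bench hollow side up (crown down): it stands on its bore edge, and its outer rim, 3.5 mm thick, is 7 to 10.5 mm above the bench. Origin at the centre of its underside as it lies at the start, z axis up.
- spring_b: Loose disc spring of the same size, lying at the start crown up (hollow side down): its outer rim is 0 to 3.5 mm above the bench. Origin at the centre of its underside as it lies at the start, z axis up.
- calipers: Vernier calipers lying on the bench, 220 x 76 x 8 mm, origin under the middle. To be left alone.
- square: Try square with wooden stock and steel blade lying on the bench, 160 x 100 x 17 mm, origin under the middle. To be left alone.
There are look-alikes about, which are no part of the job. What is shaped like the spring_a but brown is not meant.

How it is judged:
On the way, in this order (a step that is already met when the one before it is completed fails the run):
1. the cap nut has been screwed up along the arbor until its thread is at the end (at least 16 mm higher, still on the arbor) (z of cap_nut in the frame of stand above 0.086 m and horizontal distance between cap_nut and stand below 0.008 m), for 0.1 s.
2. the cap nut stands on its flange on the bench, clear of the arbor, let go (height (world z) of cap_nut below 0.006 m and angle between cap_nut's own z axis and vertical below 0.1 rad and horizontal distance between cap_nut and stand above 0.1 m and contact force between the fingers and cap_nut below 0.1 N), for 0.2 s.
At the end, for the whole second after the job is handed in: The cap nut stands upright on its flange on the bench (within 6 mm, 0.1 rad), over 100 mm from the arbor axis; one spring, hollow side up, lies seated on the pack round the arbor (within 3 mm of height, 5 mm of centre, 0.08 rad); the other spring is on the bench; all at rest (height (world z) of cap_nut below 0.006 m and angle between cap_nut's own z axis and vertical below 0.1 rad and horizontal distance between cap_nut and stand above 0.1 m and linear speed of cap_nut below 0.02 m/s and ((horizontal distance between spring_a and stand below 0.005 m and angle between spring_a's own z axis and vertical below 0.08 rad and z of spring_a in the frame of stand between 0.067 and 0.073 m and linear speed of spring_a below 0.02 m/s and height (world z) of spring_b below 0.03 m) or (horizontal distance between spring_b and stand below 0.005 m and angle between spring_b's own z axis and vertical above 3.06 rad and z of spring_b in the frame of stand between 0.0775 and 0.0835 m and linear speed of spring_b below 0.02 m/s and height (world z) of spring_a below 0.03 m))); the robot touches nothing.
It fails at once if the calipers are moved by over 25 mm (distance of calipers from where it was at the start of the episode above 0.025 m).
It fails at once if the square is moved by over 25 mm (distance of square from where it was at the start of the episode above 0.025 m).
It fails at once if the cap nut is dropped (falls untouched at over 0.7 m/s) (linear speed of cap_nut above 0.7 m/s and contact force between the fingers and cap_nut below 0.05 N).
It fails at once if a spring is dropped (falls untouched at over 0.7 m/s) ((linear speed of spring_a above 0.7 m/s and contact force between the fingers and spring_a below 0.05 N) or (linear speed of spring_b above 0.7 m/s and contact force between the fingers and spring_b below 0.05 N)).
It also fails if it takes over 72 s, if anything falls off the work surface, if the arm or the gripper's body presses on something with over 40 N, if the wrist force passes 120 N, or if a joint passes its speed limit or range.

## Working session

There is one attempt and no reset: what is moved stays moved. The work goes in short steps, Python scripts to look and compute and a tool call to move; the robot and the scene stay as the last step left them, time stands still between calls to the robot, and variables do not carry over. Pictures are saved under pics/ and viewed, at most 10 in all, crops included, and the job is handed in when it is done.

Besides the shell and the picture viewer there is one more tool, called after "Call:" by a JSON object that holds its "method" and its "body". step_arm: Moves the arm, as the interface text tells. Its arguments: {"type":"object","properties":{"increments":{"type":"string"},"grip":{"type":"number"},"squeeze":{"type":"number"}},"required":["increments"]}

```bash
mkdir -p pics
python3 - <<'E'
from rig import robot
import cv2,numpy as np
s=robot.observe();print({k:np.round(v,3).tolist() for k,v in s.items()}, robot.tips_ahead)
for n in("side","top"):
    im=robot.get_image(n);cv2.imwrite(f"pics/{n}0.png",im[:,:,::-1]);m=robot.camera_model(n);print(n,np.round(m["mtx"],1).tolist(),np.round(m["view"],3).tolist(),[k for k in m])
E
```

```text
{'time': 0.0, 'joints': [-1.238, 0.522, -0.036, 1.6, 0.021, 1.021, -0.113], 'joint_vel': [0.002, 0.001, -0.0, 0.002, 0.001, -0.001, 0.001], 'joint_torque': [-0.001, -92.71, 1.979, -36.993, 0.018, 0.008, -0.0], 'tool_pos': [0.245, 0.575, 0.253], 'eef_rot': [[-0.92, 0.392, -0.0], [0.392, 0.92, -0.001], [-0.0, -0.001, -1.0]], 'force': [-0.583, 0.742, -0.46], 'torque': [0.058, -0.033, -0.005], 'gripper_force': 0.0, 'grip_width': 0.085} 0.022
side [[571.9, 0.0, 321.0], [0.0, 571.9, 238.6], [0.0, 0.0, 1.0]] [[-0.98, -0.199, 0.003, 0.594], [0.081, -0.385, 0.919, -0.113], [-0.182, 0.901, 0.393, -1.354], [0.0, 0.0, 0.0, 1.0]] ['mtx', 'view']
top [[447.2, 0.0, 318.2], [0.0, 447.2, 234.6], [0.0, 0.0, 1.0]] [[-0.002, -1.0, -0.026, 0.098], [0.984, -0.007, 0.175, -0.59], [-0.175, -0.025, 0.984, -1.043], [0.0, 0.0, 0.0, 1.0]] ['mtx', 'view']
```

View pics/top0.png

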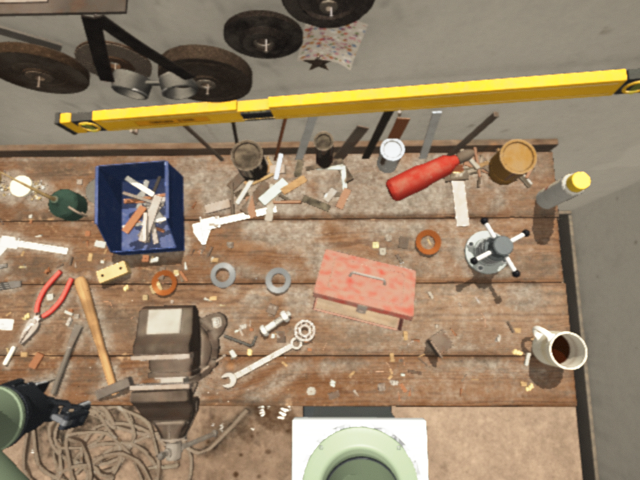

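View pics/side0.png

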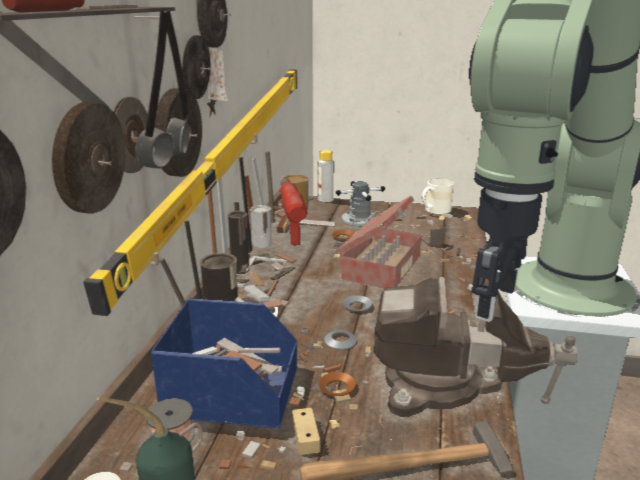

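The top view shows the stand and nut at about (490,250), the grey rings at (223,274) and (278,281), and the tool box at (365,285). In the side view the nut is at (360,195) and the rings at (358,304) and (340,340). I'll zoom in on these.

```bash
cat > h.py <<'E'
from rig import robot
import cv2,numpy as np
def ray(n,u,v,m=None):
    m=m or robot.camera_model(n);V=m["view"];K=m["mtx"];R=V[:3,:3]
    x=(u-K[0,2])/K[0,0];y=(v-K[1,2])/K[1,1]
    if n=="wrist":
        t=np.hypot(x,y);k=np.sinc(0) if t==0 else np.sin(t)/t;d=np.array([x*k,-y*k,-np.cos(t)])
    else:d=np.array([x,-y,-1])
    return -R.T@V[:3,3],R.T@d
def plane(n,u,v,z,m=None):
    o,d=ray(n,u,v,m);return o+d*(z-o[2])/d[2]
def proj(n,P,m=None):
    m=m or robot.camera_model(n);V=m["view"];K=m["mtx"];c=V[:3,:3]@P+V[:3,3];x,y,z=c[0],-c[1],-c[2]
    if n=="wrist":
        r=np.hypot(x,y);k=np.arctan2(r,z)/max(r,1e-9)
    else:k=1/z
    return np.array([K[0,0]*x*k+K[0,2],K[1,1]*y*k+K[1,2]])
E
python3 - <<'E'
from h import *
t=cv2.imread("pics/top0.png");s=cv2.imread("pics/side0.png")
c=lambda i,x,y,w,h:cv2.resize(i[y:y+h,x:x+w],(400,300),interpolation=cv2.INTER_CUBIC)
cv2.imwrite("pics/c0.png",np.vstack([np.hstack([c(t,450,210,80,60),c(t,205,250,100,75)]),np.hstack([c(s,330,175,60,45),c(s,300,285,100,75)])]))
for u,v in((223,274),(278,281)):print(plane("top",u,v,.005))
print(plane("top",490,245,.117),plane("side",360,182,.117))
E
```

```text
[0.49925603 0.33886246 0.005     ]
[0.48096582 0.19870367 0.005     ]
[ 0.55245272 -0.29687918  0.117     ] [ 0.55624535 -0.33787873  0.117     ]
```

View pics/c0.png

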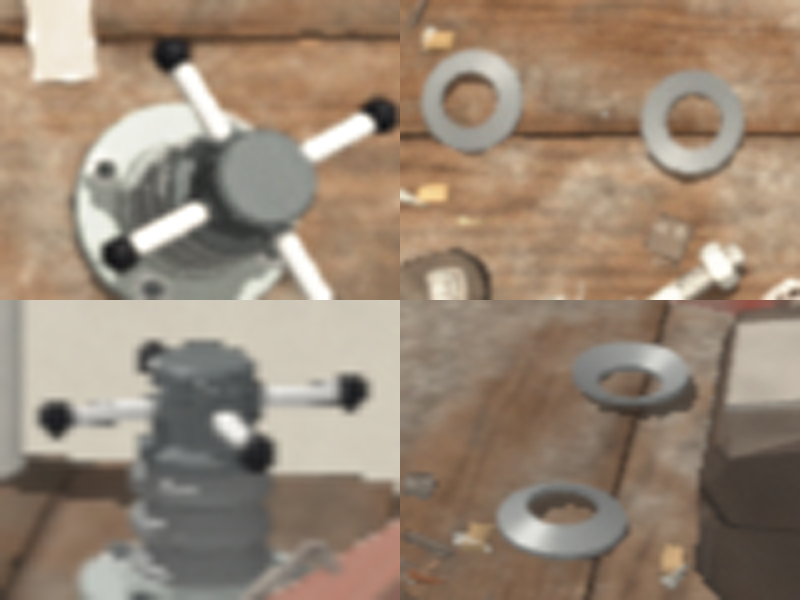

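Hub top centre is at top pixel (503,246). The balls are at (484.4,220.4), (525.6,233) and (474,260.6). The farther-right ring (278,281) shows its hollow side up, so that is spring_a; the other is crown up.

Run:
```python
from h import *
print(plane("top",503,246,.117))
P=[plane("top",u,v,.094) for u,v in((484.4,220.4),(525.6,233),(474,260.6))]
t=cv2.imread("pics/top0.png")
g=cv2.cvtColor(t,cv2.COLOR_BGR2GRAY);m=(g<50).astype(np.uint8)
n,l,st,ce=cv2.connectedComponentsWithStats(m[210:290,455:535])
for s,c in zip(st,ce):
    if 20<s[4]<200:print(s[4],c+[455,210],plane("top",*(c+[455,210]),.094)[:2])
c=(P[1]+P[2])/2;print(c)
for p in P:print(p,np.degrees(np.arctan2(*(p-c)[1::-1])),np.linalg.norm(p-c))
# side: hub top centre pixel
print(plane("side",330+205*.15,175+60*.15,.117), plane("top",278,281,.009))
hsv=cv2.cvtColor(t,cv2.COLOR_BGR2HSV)
m=((hsv[...,1]<60)&(g>85)).astype(np.uint8)
n,l,st,ce=cv2.connectedComponentsWithStats(m[250:305,205:310])
for s,c in zip(st,ce):
    if s[4]>200:print("spring",s,c+[205,250],plane("top",*(c+[205,250]),.009)[:2])
```

```text
[ 0.54997181 -0.32598094  0.117     ]
25 [483.44 220.04] [ 0.61537329 -0.29395673]
23 [473.34782609 260.7826087 ] [ 0.51924207 -0.26441726]
24 [515.375 274.   ] [ 0.48821819 -0.3582245 ]
[ 0.55169986 -0.32764181  0.094     ]
[ 0.61449189 -0.29613451  0.094     ] 26.646221505951246 0.07025346213447245
[ 0.58374077 -0.38934313  0.094     ] -62.55757741928051 0.0695246205706124
[ 0.51965895 -0.26594048  0.094     ] 117.4424225807194 0.0695246205706124
[ 0.55136253 -0.31887458  0.117     ] [0.48067226 0.19823974 0.009     ]
spring [   0    0  105   55 4944] [257.83495146 276.76233819] [0.49153415 0.24934195]
spring [  5  12  26  26 381] [223.12335958 274.64829396] [0.49725729 0.33752987]
spring [ 60  18  26  26 410] [277.6        280.37073171] [0.48225407 0.1992694 ]
```

Call:
{"method": "step_arm", "body": {"increments": "-0.037 -0.0104 0 0 0 6.6; -0.074 -0.0208 0 0 0 13.2; -0.111 -0.0312 0 0 0 19.8; -0.148 -0.0416 0 0 0 26.4; -0.185 -0.052 0 0 0 33", "grip": 1, "squeeze": 40}}

```text
time: 0.52
tool_pos: [0.3959, 0.4531, 0.2532]
eef_rot: [[-0.553, 0.833, -0.0], [0.833, 0.553, -0.0], [-0.0, -0.0, -1.0]]
force: [1.0, 0.8, 0.7]
grip_width: 0.0257
gripper_force: 0.0
```

Call:
{"method": "step_arm", "body": {"increments": "-0.041 -0.0034 0 0 0 6.78; -0.082 -0.0068 0 0 0 13.56; -0.123 -0.0102 0 0 0 20.34; -0.164 -0.0136 0 0 0 27.12; -0.205 -0.017 0 0 0 33.9"}}

```text
time: 0.93
tool_pos: [0.4956, 0.2731, 0.2533]
eef_rot: [[0.005, 1.0, -0.0], [1.0, -0.005, -0.0], [-0.0, -0.0, -1.0]]
force: [1.6, 0.4, 0.3]
grip_width: -0.0001
gripper_force: 0.0
```

Call:
{"method": "step_arm", "body": {"increments": "-0.037 0.005 0 0 0 0; -0.074 0.01 0 0 0 0; -0.111 0.015 0 0 0 0; -0.148 0.02 0 0 0 0; -0.185 0.025 0 0 0 0"}}

```text
time: 1.35
tool_pos: [0.5199, 0.0882, 0.2532]
eef_rot: [[-0.0, 1.0, -0.0], [1.0, 0.0, -0.0], [-0.0, -0.0, -1.0]]
force: [0.0, 0.3, -0.3]
grip_width: -0.0001
gripper_force: 0.0
```

Run:
```python
from rig import robot
import numpy as np
s=robot.observe();print({k:np.round(v,4).tolist() for k,v in s.items()}, robot.tips_ahead)
```

```text
{'time': 1.35, 'joints': [-0.5469, 0.3853, 0.3511, 1.8706, -0.164, 0.914, -0.1185], 'joint_vel': [0.7513, -0.0349, 0.1075, 0.0696, -0.0382, -0.0266, 0.8787], 'joint_torque': [-10.442, -72.8384, 6.4569, -32.6092, 0.1671, 0.2555, -3.0196], 'tool_pos': [0.5199, 0.0882, 0.2532], 'eef_rot': [[-0.0005, 1.0, -0.0003], [1.0, 0.0005, -0.0], [-0.0, -0.0003, -1.0]], 'force': [0.0047, 0.3296, -0.3432], 'torque': [-0.0476, -0.0096, 0.025], 'gripper_force': 0.0, 'grip_width': -0.0001} 0.022
```

Call:
{"method": "step_arm", "body": {"increments": "-0.036 0.005 0 0 0 0; -0.072 0.01 0 0 0 0; -0.108 0.015 0 0 0 0; -0.144 0.02 0 0 0 0; -0.18 0.024 0 0 0 0"}}

```text
time: 1.77
tool_pos: [0.5441, -0.0917, 0.2532]
eef_rot: [[-0.001, 1.0, -0.0], [1.0, 0.001, 0.0], [0.0, -0.0, -1.0]]
force: [0.0, 1.4, 0.5]
grip_width: -0.0002
gripper_force: 0.0
```

Call:
{"method": "step_arm", "body": {"increments": "-0.038 0.005 0 0 0 0; -0.076 0.01 0 0 0 0; -0.114 0.015 0 0 0 0; -0.152 0.02 0 0 0 0; -0.186 0.023 0 0 0 0"}}

```text
time: 2.18
tool_pos: [0.5671, -0.2783, 0.253]
eef_rot: [[0.0, 1.0, -0.0], [1.0, -0.0, -0.0], [-0.0, -0.0, -1.0]]
force: [1.0, -0.1, 0.3]
grip_width: 0.0001
gripper_force: 0.0
```

Run:
```python
from h import *
s=robot.observe();m=robot.camera_model("wrist");print(s["tool_pos"],s["force"],np.round(m["view"],3).tolist(),m["mtx"][0].round(1))
im=robot.get_image("wrist");cv2.imwrite("pics/w1.png",im[:,:,::-1])
for P in([.551,-.326,.117],[.551,-.326,.07]):print(proj("wrist",np.array(P),m))
```

```text
[ 0.56711565 -0.27834289  0.25301163] [ 0.95543868 -0.06354096  0.30788088] [[1.0, 0.001, -0.0, -0.567], [-0.001, 0.956, -0.293, 0.305], [0.0, 0.293, 0.956, -0.297], [0.0, 0.0, 0.0, 1.0]] [371.6   0.  312.6]
[290.75759078 299.76560496]
[293.69745197 276.88227683]
```

View pics/w1.png

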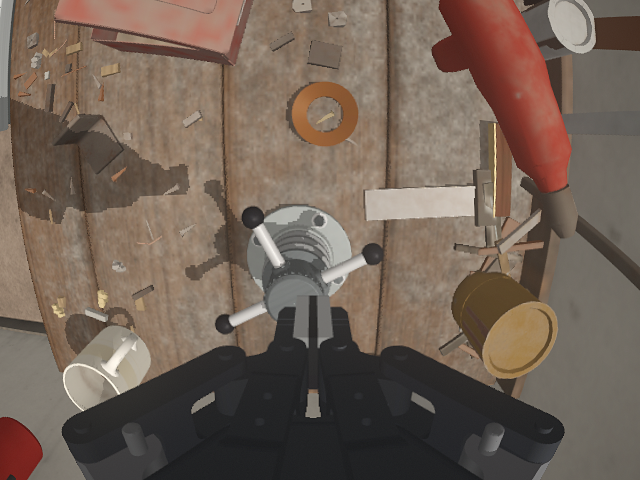

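The wrist view shows nut balls at (252,217), (373,253) and (224,324), the hub centre near (295,295), and the shut fingertips at about (313,297).

Run:
```python
from h import *
m=robot.camera_model("wrist")
P=[plane("wrist",u,v,.094,m) for u,v in((252.5,217),(372.5,253.5),(224,324))]
for p in P:print(p)
c=(P[1]+P[2])/2;print("c",c,[np.degrees(np.arctan2(*(p-c)[1::-1])) for p in P],[np.linalg.norm(p-c) for p in P])
for z in (.244,.231,.218):print(z,proj("wrist",np.array([.567,-.278,z]),m))
# foot circle: light ellipse centre approx
```

```text
[ 0.51968171 -0.27384735  0.094     ]
[ 0.61406177 -0.30412221  0.094     ]
[ 0.48850018 -0.36867961  0.094     ]
c [ 0.55128097 -0.33640091  0.094     ] [np.float64(116.80086086985959), np.float64(27.209930671919345), np.float64(-152.79006932808073)] [np.float64(0.07008181616444073), np.float64(0.07059279716472003), np.float64(0.07059279716472006)]
0.244 [314.01840693 312.28236511]
0.231 [313.93439533 298.09357593]
0.218 [313.86128273 285.87515326]
```

Run:
```python
from h import *
from scipy.optimize import least_squares
m=robot.camera_model("wrist")
obs={"top":[(483.6,220.2),(525.6,233),(515.4,274),(473.5,260.7)],"wrist":[(372.5,253.5),None,(224,324),(252.5,217)],"side":[(338.2,192.7),(352.8,183.5),(382.8,188.5),(368.5,198)]}
def pts(p):return [np.array([p[0]+.07*np.cos(p[3]+k),p[1]+.07*np.sin(p[3]+k),p[2]]) for k in(0,-np.pi/2,np.pi,np.pi/2)]
def res(p,vs,M={n:robot.camera_model(n) for n in obs}):
    return np.concatenate([proj(n,P,M[n])-o for n in vs for P,o in zip(pts(p),obs[n]) if o])
for vs in(["top"],["side"],["wrist"],["top","side"],["top","side","wrist"]):
    r=least_squares(lambda p:res(p,vs),[.551,-.33,.094,.47],x_scale=[.1,.1,.1,1]);print(vs,r.x[:3].round(4),np.degrees(r.x[3]).round(1),np.abs(r.fun).max().round(2))
```

```text
['top'] [ 0.5504 -0.3236  0.102 ] 27.1 0.4
['side'] [ 0.5504 -0.3117  0.0991] 27.3 0.21
['wrist'] [ 0.5516 -0.3357  0.0956] 27.1 0.36
['top', 'side'] [ 0.5518 -0.3266  0.0941] 27.1 0.58
['top', 'side', 'wrist'] [ 0.5517 -0.3351  0.0927] 27.3 3.62
```

Run:
```python
from h import *
for n,f in(("top","pics/top0.png"),("wrist","pics/w1.png")):
    i=cv2.imread(f);h=cv2.cvtColor(i,cv2.COLOR_BGR2HSV)
    x,y,w,hh=(408,225,40,36) if n=="top" else (280,70,90,90)
    m=((h[...,1]>170)&(h[...,2]>80))[y:y+hh,x:x+w].astype(np.uint8)
    k=max(cv2.findContours(m,cv2.RETR_EXTERNAL,cv2.CHAIN_APPROX_NONE)[0],key=cv2.contourArea)
    c,r=cv2.minEnclosingCircle(k);print(n,c,r,plane(n,c[0]+x,c[1]+y,.005),plane(n,c[0]+x,c[1]+y,.01))
m=robot.camera_model("wrist");print("foot wrist c",plane("wrist",299,252,.01,m),"foot top",plane("top",450+178/5,210+205/5,.01))
```

```text
top (19.806121826171875, 17.112245559692383) 12.113896369934082 [ 0.57784932 -0.18126368  0.005     ] [ 0.57705285 -0.18015908  0.01      ]
wrist (40.0, 26.0) 9.999999747378752e-05 [ 0.57391982 -0.17311283  0.005     ] [ 0.57382393 -0.17362302  0.01      ]
foot wrist c [ 0.55202516 -0.33019905  0.01      ] foot top [ 0.55354279 -0.32331577  0.01      ]
```

Call:
{"method": "step_arm", "body": {"increments": "-0.001 0 0.03 0 0 0; -0.002 0 0.06 0 0 0; -0.003 0 0.09 0 0 0; -0.004 0 0.12 0 0 0; -0.005 0 0.145 0 0 0"}}

```text
time: 2.65
tool_pos: [0.5666, -0.2805, 0.106]
eef_rot: [[-0.0, 1.0, -0.001], [1.0, 0.0, 0.001], [0.001, -0.001, -1.0]]
force: [0.2, -0.5, -0.1]
grip_width: -0.0003
gripper_force: 0.0
```

Call:
{"method": "step_arm", "body": {"increments": "0.0024 -0.0155 0 0 0 0; 0 -0.0309 -0.0003 0 0 0; -0.0071 -0.0448 -0.0007 0 0 0; -0.0182 -0.0559 -0.001 0 0 0; -0.0321 -0.063 -0.0014 0 0 0"}}

```text
time: 3.07
tool_pos: [0.5032, -0.3138, 0.1101]
eef_rot: [[-0.0, 1.0, 0.0], [1.0, 0.0, 0.0], [0.0, 0.0, -1.0]]
force: [2.5, 1.1, 0.0]
grip_width: -0.0003
gripper_force: 1.0
```

Call:
{"method": "step_arm", "body": {"increments": "-0.0155 -0.0024 -0.0004 0 0 0; -0.0309 0 -0.0007 0 0 0; -0.0448 0.0071 -0.001 0 0 0; -0.0559 0.0182 -0.0014 0 0 0; -0.063 0.0321 -0.0018 0 0 0"}}

```text
time: 3.48
tool_pos: [0.5353, -0.3789, 0.1121]
eef_rot: [[0.002, 1.0, -0.0], [1.0, -0.002, -0.001], [-0.001, -0.0, -1.0]]
force: [-1.9, 1.0, 1.4]
grip_width: 0.0003
gripper_force: 1.0
```

Run:
```python
from h import *
c=lambda i,x,y,w,h:cv2.resize(i[y:y+h,x:x+w],(400,300),interpolation=cv2.INTER_CUBIC)
cv2.imwrite("pics/c2.png",np.hstack([c(robot.get_image("top"),450,210,80,60),c(robot.get_image("side"),320,160,80,60)])[:,:,::-1])
```

```text
(no output)
```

View pics/c2.png

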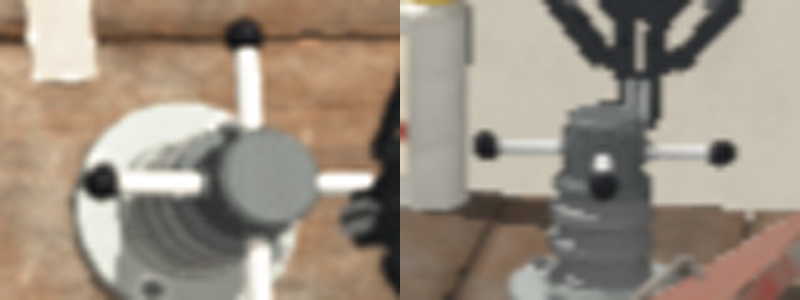

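The pusher works: the arms have turned about 155° and now lie along the world axes. I'll carry on round.

Call:
{"method": "step_arm", "body": {"increments": "-0.0024 0.0155 -0.0004 0 0 0; 0 0.0309 -0.0007 0 0 0; 0.0071 0.0448 -0.001 0 0 0; 0.0182 0.0559 -0.0014 0 0 0; 0.0321 0.063 -0.0018 0 0 0"}}

```text
time: 4.0
tool_pos: [0.6001, -0.3433, 0.1132]
eef_rot: [[-0.0, 1.0, 0.0], [1.0, 0.0, -0.0], [-0.0, 0.0, -1.0]]
force: [-0.7, -1.5, 0.3]
grip_width: -0.0001
gripper_force: 0.9
```

Call:
{"method": "step_arm", "body": {"increments": "0.0155 0.0024 -0.0004 0 0 0; 0.0309 0 -0.0007 0 0 0; 0.0448 -0.0071 -0.001 0 0 0; 0.0559 -0.0182 -0.0014 0 0 0; 0.063 -0.0321 -0.0018 0 0 0"}}

```text
time: 4.42
tool_pos: [0.5675, -0.2779, 0.1153]
eef_rot: [[-0.003, 1.0, 0.001], [1.0, 0.003, 0.001], [0.001, 0.001, -1.0]]
force: [1.8, -1.3, -0.3]
grip_width: -0.0002
gripper_force: 0.9
```

Call:
{"method": "step_arm", "body": {"increments": "0.0024 -0.0155 -0.0003 0 0 0; 0 -0.0309 -0.0007 0 0 0; -0.0071 -0.0448 -0.001 0 0 0; -0.0182 -0.0559 -0.0014 0 0 0; -0.0321 -0.063 -0.0018 0 0 0"}}

```text
time: 4.83
tool_pos: [0.5031, -0.313, 0.1172]
eef_rot: [[-0.001, 1.0, -0.0], [1.0, 0.001, 0.0], [0.0, -0.0, -1.0]]
force: [1.3, 2.0, -0.2]
grip_width: -0.0
gripper_force: 0.7
```

Call:
{"method": "step_arm", "body": {"increments": "-0.0155 -0.0024 -0.0004 0 0 0; -0.0309 0 -0.0007 0 0 0; -0.0448 0.0071 -0.001 0 0 0; -0.0559 0.0182 -0.0014 0 0 0; -0.063 0.0321 -0.0018 0 0 0"}}

```text
time: 5.25
tool_pos: [0.5351, -0.3783, 0.1188]
eef_rot: [[0.002, 1.0, -0.001], [1.0, -0.002, -0.0], [-0.0, -0.001, -1.0]]
force: [-1.9, 1.3, 0.9]
grip_width: 0.0003
gripper_force: 1.2
```

Call:
{"method": "step_arm", "body": {"increments": "-0.0024 0.0155 -0.0004 0 0 0; 0 0.0309 -0.0007 0 0 0; 0.0071 0.0448 -0.001 0 0 0; 0.0182 0.0559 -0.0014 0 0 0; 0.0321 0.063 -0.0018 0 0 0"}}

```text
time: 5.67
tool_pos: [0.6001, -0.3433, 0.1203]
eef_rot: [[-0.0, 1.0, -0.0], [1.0, 0.0, -0.0], [-0.0, -0.0, -1.0]]
force: [-0.3, -1.8, 0.1]
grip_width: 0.0002
gripper_force: 0.8
```

Call:
{"method": "step_arm", "body": {"increments": "0.0155 0.0024 -0.0004 0 0 0; 0.0309 0 -0.0007 0 0 0; 0.0448 -0.0071 -0.001 0 0 0; 0.0559 -0.0182 -0.0014 0 0 0; 0.063 -0.0321 -0.0018 0 0 0"}}

```text
time: 6.08
tool_pos: [0.5676, -0.2779, 0.1226]
eef_rot: [[-0.003, 1.0, 0.001], [1.0, 0.003, 0.0], [0.0, 0.001, -1.0]]
force: [2.8, -2.2, 1.6]
grip_width: -0.0
gripper_force: 1.1
```

Call:
{"method": "step_arm", "body": {"increments": "0.0024 -0.0155 -0.0003 0 0 0; 0 -0.0309 -0.0007 0 0 0; -0.0071 -0.0448 -0.001 0 0 0; -0.0182 -0.0559 -0.0014 0 0 0; -0.0321 -0.063 -0.0018 0 0 0"}}

```text
time: 6.5
tool_pos: [0.5031, -0.313, 0.1244]
eef_rot: [[-0.001, 1.0, -0.0], [1.0, 0.001, 0.0], [0.0, -0.0, -1.0]]
force: [0.4, 0.9, 0.0]
grip_width: 0.0002
gripper_force: 0.7
```

Call:
{"method": "step_arm", "body": {"increments": "-0.0155 -0.0024 -0.0004 0 0 0; -0.0309 0 -0.0007 0 0 0; -0.0448 0.0071 -0.001 0 0 0; -0.0559 0.0182 -0.0014 0 0 0; -0.063 0.0321 -0.0018 0 0 0"}}

```text
time: 6.92
tool_pos: [0.535, -0.3783, 0.126]
eef_rot: [[0.002, 1.0, -0.001], [1.0, -0.002, -0.0], [-0.0, -0.001, -1.0]]
force: [-2.8, 2.1, 1.3]
grip_width: 0.0002
gripper_force: 1.6
```

Run:
```python
from h import *
c=lambda i,x,y,w,h:cv2.resize(i[y:y+h,x:x+w],(400,300),interpolation=cv2.INTER_CUBIC)
cv2.imwrite("pics/c3.png",np.hstack([c(robot.get_image("top"),450,210,80,60),c(robot.get_image("side"),320,160,80,60)])[:,:,::-1])
```

```text
(no output)
```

View pics/c3.png

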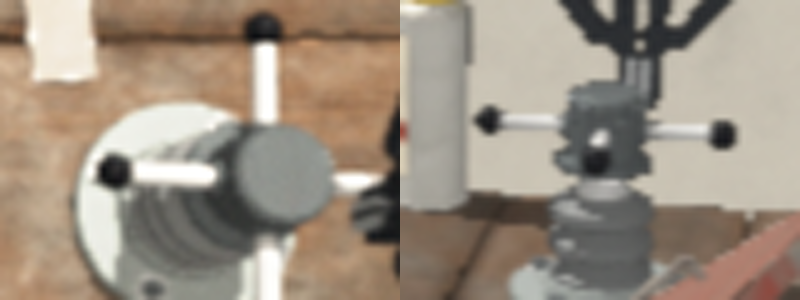

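Call:
{"method": "step_arm", "body": {"increments": "-0.0024 0.0155 -0.0004 0 0 0; 0 0.0309 -0.0007 0 0 0; 0.0071 0.0448 -0.001 0 0 0; 0.0182 0.0559 -0.0014 0 0 0; 0.0321 0.063 -0.0016 0 0 0"}}

```text
time: 7.43
tool_pos: [0.6, -0.3431, 0.1273]
eef_rot: [[-0.0, 1.0, -0.0], [1.0, 0.0, -0.0], [-0.0, -0.0, -1.0]]
force: [-0.9, -1.8, -0.0]
grip_width: 0.0001
gripper_force: 0.8
```

Call:
{"method": "step_arm", "body": {"increments": "-0.014 -0.005 0 0 0 0; -0.014 -0.005 -0.025 0 0 0; -0.014 -0.005 -0.055 0 0 0; -0.005 -0.025 -0.075 0 0 0; 0.0155 -0.0476 -0.075 0 0 0"}}

```text
time: 7.85
tool_pos: [0.5526, -0.3298, 0.2062]
eef_rot: [[0.0, 1.0, 0.005], [1.0, -0.0, -0.003], [-0.003, 0.005, -1.0]]
force: [0.4, -1.1, 0.3]
grip_width: -0.0002
gripper_force: 0.0
```

Call:
{"method": "step_arm", "body": {"increments": "0 0 0 0 0 0; 0 0 0 0 0 0; 0 0 0 0 0 0; 0 0 0 0 0 0; 0 0 0 0 0 0", "grip": -1}}

```text
time: 8.27
tool_pos: [0.5522, -0.3285, 0.2021]
eef_rot: [[-0.001, 1.0, -0.0], [1.0, 0.001, -0.0], [-0.0, -0.0, -1.0]]
force: [0.4, 0.5, 0.8]
grip_width: 0.0604
gripper_force: 0.0
```

Run:
```python
from h import *
s=robot.observe();print(s["tool_pos"],s["grip_width"])
m=robot.camera_model("wrist");w=robot.get_image("wrist")
print(proj("wrist",np.array([.551,-.331,.134]),m))
c=lambda i,x,y,w,h:cv2.resize(i[y:y+h,x:x+w],(400,300),interpolation=cv2.INTER_CUBIC)
np.save("w3.npy",w)
cv2.imwrite("pics/c4.png",np.hstack([c(w,120,130,400,300),c(robot.get_image("side"),320,160,80,60)])[:,:,::-1])
```

```text
[ 0.55218351 -0.32846595  0.20211333] 0.06037401409438779
[309.49339423 278.51637212]
```

View pics/c4.png

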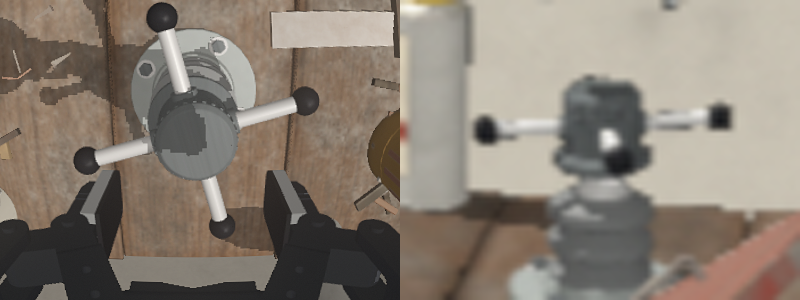

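Arm balls in the wrist view are at about (282,147), (425,231), (208,290) and (342,356). The nut is up, and it coasted to an arm angle of roughly 15°.

Run:
```python
from h import *
from scipy.optimize import least_squares
m=robot.camera_model("wrist")
o=[(425,231),(282,147),(208,290),(342,356)]
def res(p):return np.concatenate([proj("wrist",np.array([p[0]+.07*np.cos(p[3]+k*np.pi/2),p[1]+.07*np.sin(p[3]+k*np.pi/2),p[2]]),m)-o[k] for k in range(4)])
r=least_squares(res,[.55,-.33,.11,.2],x_scale=[.1,.1,.1,1]);print(r.x,np.degrees(r.x[3]),r.fun.round(1))
```

```text
[ 0.55355299 -0.32894292  0.11227585  0.27375823] 15.685191170613098 [ 1.1  0.6 -1.1  0.7 -0.  -0.9  0.2 -0.5]
```

Call:
{"method": "step_arm", "body": {"increments": "0 0 0.02 0 0 0; 0 0 0.04 0 0 0; 0 0 0.055 0 0 0; 0 0 0.064 0 0 0; 0 0 0.064 0 0 0"}}

```text
time: 8.78
tool_pos: [0.5511, -0.3282, 0.1365]
eef_rot: [[-0.0, 1.0, -0.003], [1.0, 0.0, 0.001], [0.001, -0.003, -1.0]]
force: [-0.1, 1.4, -0.3]
grip_width: 0.0854
gripper_force: 0.0
```

Call:
{"method": "step_arm", "body": {"increments": "0 0 0 0 0 0; 0 0 0 0 0 0; 0 0 0 0 0 0; 0 0 0 0 0 0; 0 0 0 0 0 0", "grip": 1, "squeeze": 20}}

```text
time: 9.2
tool_pos: [0.5528, -0.3288, 0.1397]
eef_rot: [[-0.0, 1.0, 0.002], [1.0, 0.0, -0.001], [-0.001, 0.002, -1.0]]
force: [3.4, -0.2, 5.4]
grip_width: 0.0456
gripper_force: 20.1
```

Call:
{"method": "step_arm", "body": {"increments": "0 0 0 0 0 0; 0 0 0 0 0 0; 0 0 0 0 0 0; 0 0 0 0 0 0; 0 0 0 0 0 0"}}

```text
time: 9.62
tool_pos: [0.5528, -0.3288, 0.1397]
eef_rot: [[-0.0, 1.0, 0.002], [1.0, 0.0, -0.001], [-0.001, 0.002, -1.0]]
force: [2.2, 0.1, 5.9]
grip_width: 0.0454
gripper_force: 20.2
```

Call:
{"method": "step_arm", "body": {"increments": "0.001 0.0012 -0.003 0 0 0; 0.001 0.0012 -0.003 0 0 0; 0.001 0.0012 -0.003 0 0 0; 0.001 0.0012 -0.003 0 0 0; 0.001 0.0012 -0.003 0 0 0", "grip": -1}}

```text
time: 10.03
tool_pos: [0.5529, -0.3275, 0.1414]
eef_rot: [[-0.0, 1.0, -0.0], [1.0, 0.0, 0.0], [0.0, -0.0, -1.0]]
force: [0.2, -0.9, -0.0]
grip_width: 0.0856
gripper_force: 0.0
```

Run:
```python
from rig import robot
s=robot.observe();print(s["joints"].round(2),s["tool_pos"],s["grip_width"])
```

```text
[ 0.23  0.71  0.33  1.66 -0.29  0.83  0.69] [ 0.55286751 -0.32746354  0.1414207 ] 0.08555548712088928
```

Call:
{"method": "step_arm", "body": {"increments": "0 0 0 0 0 6; 0 0 0 0 0 12; 0 0 0 0 0 18; 0 0 0 0 0 24; 0 0 0 0 0 30"}}

```text
time: 10.45
tool_pos: [0.5529, -0.3275, 0.1414]
eef_rot: [[0.504, 0.864, -0.0], [0.864, -0.504, 0.0], [-0.0, -0.0, -1.0]]
force: [-0.1, -0.1, -0.2]
grip_width: 0.0854
gripper_force: 0.0
```

Call:
{"method": "step_arm", "body": {"increments": "0 0 0 0 0 6; 0 0 0 0 0 12; 0 0 0 0 0 18; 0 0 0 0 0 24; 0 0 0 0 0 30"}}

```text
time: 10.87
tool_pos: [0.553, -0.3275, 0.1415]
eef_rot: [[0.868, 0.496, -0.0], [0.496, -0.868, 0.0], [-0.0, -0.0, -1.0]]
force: [-0.6, -0.0, -0.5]
grip_width: 0.0853
gripper_force: 0.0
```

Call:
{"method": "step_arm", "body": {"increments": "0 0 0 0 0 6; 0 0 0 0 0 12; 0 0 0 0 0 18; 0 0 0 0 0 24; 0 0 0 0 0 30"}}

```text
time: 11.28
tool_pos: [0.5529, -0.3274, 0.1414]
eef_rot: [[1.0, -0.005, -0.0], [-0.005, -1.0, 0.0], [-0.0, -0.0, -1.0]]
force: [0.1, -0.0, -0.3]
grip_width: 0.0853
gripper_force: 0.0
```

Call:
{"method": "step_arm", "body": {"increments": "0 0 0 0 0 0; 0 0 0 0 0 0; 0 0 0 0 0 0; 0 0 0 0 0 0; 0 0 0 0 0 0", "grip": 1}}

```text
time: 11.7
tool_pos: [0.553, -0.3278, 0.1417]
eef_rot: [[1.0, 0.002, 0.0], [0.002, -1.0, -0.0], [0.0, 0.0, -1.0]]
force: [1.1, -1.5, 1.6]
grip_width: 0.0451
gripper_force: 20.5
```

Call:
{"method": "step_arm", "body": {"increments": "0 0 0 0 0 0; 0 0 0 0 0 0; 0 0 0 0 0 0; 0 0 0 0 0 0; 0 0 0 0 0 0"}}

```text
time: 12.12
tool_pos: [0.553, -0.3277, 0.1416]
eef_rot: [[1.0, 0.0, 0.0], [0.0, -1.0, -0.0], [0.0, 0.0, -1.0]]
force: [0.2, -3.1, 2.3]
grip_width: 0.0451
gripper_force: 20.6
```

Call:
{"method": "step_arm", "body": {"increments": "0 0 0 0 0 0; 0 0 -0.01 0 0 0; 0 0 -0.03 0 0 0; 0 0 -0.05 0 0 0; 0 0 -0.07 0 0 0", "squeeze": 80}}

```text
time: 12.53
tool_pos: [0.5525, -0.3267, 0.2117]
eef_rot: [[1.0, 0.001, -0.002], [0.001, -1.0, 0.001], [-0.002, -0.001, -1.0]]
force: [0.0, -0.2, -6.4]
grip_width: 0.0429
gripper_force: 83.6
```

Call:
{"method": "step_arm", "body": {"increments": "0 0 -0.02 0 0 0; 0 0 -0.04 0 0 0; 0 0 -0.05 0 0 0; 0 0 -0.05 0 0 0; 0 0 -0.05 0 0 0"}}

```text
time: 12.95
tool_pos: [0.5529, -0.3269, 0.2608]
eef_rot: [[1.0, 0.001, -0.0], [0.001, -1.0, 0.001], [-0.0, -0.001, -1.0]]
force: [-0.6, -0.3, -7.6]
grip_width: 0.0428
gripper_force: 83.6
```

Run:
```python
from h import *
c=lambda i,x,y,w,h:cv2.resize(i[y:y+h,x:x+w],(400,300),interpolation=cv2.INTER_CUBIC)
T=robot.get_image("top");S=robot.get_image("side")
cv2.imwrite("pics/c5.png",np.hstack([c(T,360,130,200,150),c(S,260,110,160,120)])[:,:,::-1])
for u,v in((390,190),(460,160)):print([plane("top",u,v,z).round(3).tolist() for z in(.05,.1,.15)])
for p in((.66,-.08),(.68,-.12),(.7,-.2)):print(p,[proj("side",np.array([*p,z])).round().tolist() for z in(0,.1,.15)])
```

```text
[[0.703, -0.084, 0.05], [0.689, -0.077, 0.1], [0.675, -0.07, 0.15]]
[[0.779, -0.261, 0.05], [0.762, -0.246, 0.1], [0.744, -0.231, 0.15]]
(0.66, -0.08) [[307.0, 249.0], [307.0, 215.0], [307.0, 197.0]]
(0.68, -0.12) [[304.0, 243.0], [303.0, 209.0], [303.0, 191.0]]
(0.7, -0.2) [[303.0, 232.0], [303.0, 199.0], [303.0, 182.0]]
```

View pics/c5.png

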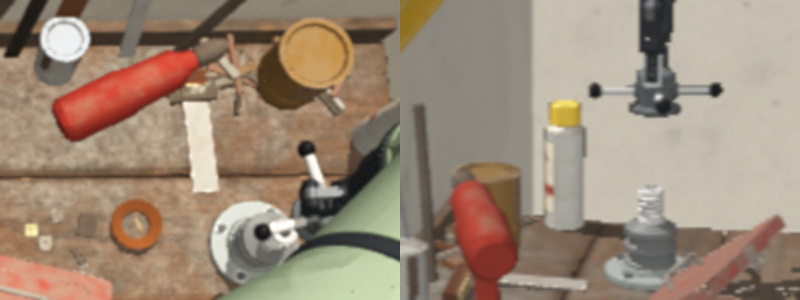

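Call:
{"method": "step_arm", "body": {"increments": "0.008 -0.036 0 0 0 0; 0.016 -0.073 0 0 0 0; 0.026 -0.11 0 0 0 0; 0.036 -0.148 0 0 0 0; 0.044 -0.186 0 0 0 0"}}

```text
time: 13.47
tool_pos: [0.5969, -0.1394, 0.2603]
eef_rot: [[1.0, 0.0, -0.002], [0.0, -1.0, 0.0], [-0.002, -0.0, -1.0]]
force: [0.7, 0.4, -7.0]
grip_width: 0.0429
gripper_force: 84.0
```

Call:
{"method": "step_arm", "body": {"increments": "0.009 -0.039 0 0 0 0; 0.018 -0.078 0 0 0 0; 0.027 -0.117 0 0 0 0; 0.036 -0.156 0 0 0 0; 0.044 -0.186 0 0 0 0"}}

```text
time: 13.88
tool_pos: [0.6407, 0.0486, 0.26]
eef_rot: [[1.0, 0.003, -0.002], [0.003, -1.0, 0.001], [-0.002, -0.001, -1.0]]
force: [0.7, -0.1, -6.9]
grip_width: 0.0427
gripper_force: 84.0
```

Call:
{"method": "step_arm", "body": {"increments": "0 0 0.02 0 0 0; 0 0 0.055 0 0 0; 0 0 0.09 0 0 0; 0 0 0.125 0 0 0; 0 0 0.15 0 0 0"}}

```text
time: 14.3
tool_pos: [0.6391, 0.0447, 0.1072]
eef_rot: [[1.0, 0.0, -0.004], [0.0, -1.0, -0.001], [-0.004, 0.001, -1.0]]
force: [-0.3, 2.1, -6.1]
grip_width: 0.0428
gripper_force: 83.9
```

Call:
{"method": "step_arm", "body": {"increments": "0 0 0.02 0 0 0; 0 0 0.034 0 0 0; 0 0 0.044 0 0 0; 0 0 0.05 0 0 0; 0 0 0.052 0 0 0"}}

```text
time: 14.72
tool_pos: [0.6408, 0.0445, 0.0589]
eef_rot: [[1.0, 0.0, -0.0], [0.0, -1.0, -0.0], [-0.0, 0.0, -1.0]]
force: [-0.6, -0.0, -6.1]
grip_width: 0.0426
gripper_force: 83.9
```

Call:
{"method": "step_arm", "body": {"increments": "0 0 0.001 0 0 0; 0 0 0.002 0 0 0; 0 0 0.003 0 0 0; 0 0 0.004 0 0 0; 0 0 0.005 0 0 0"}}

```text
time: 15.13
tool_pos: [0.6411, 0.0446, 0.0549]
eef_rot: [[1.0, 0.0, 0.001], [0.0, -1.0, 0.0], [0.001, -0.0, -1.0]]
force: [0.0, 0.3, -6.3]
grip_width: 0.0431
gripper_force: 84.0
```

Call:
{"method": "step_arm", "body": {"increments": "0 0 0 0 0 0; 0 0 0 0 0 0; 0 0 0 0 0 0; 0 0 0 0 0 0; 0 0 0 0 0 0"}}

```text
time: 15.55
tool_pos: [0.6409, 0.0446, 0.0545]
eef_rot: [[1.0, 0.0, 0.0], [0.0, -1.0, 0.0], [0.0, -0.0, -1.0]]
force: [0.6, 0.2, -6.3]
grip_width: 0.0432
gripper_force: 84.0
```

Call:
{"method": "step_arm", "body": {"increments": "0 0 0.001 0 0 0; 0 0 0.0015 0 0 0; 0 0 0.002 0 0 0; 0 0 0.0025 0 0 0; 0 0 0.0025 0 0 0"}}

```text
time: 15.97
tool_pos: [0.6412, 0.0443, 0.054]
eef_rot: [[1.0, -0.0, 0.001], [-0.0, -1.0, 0.001], [0.001, -0.001, -1.0]]
force: [-11.4, 0.3, 28.7]
grip_width: 0.0431
gripper_force: 87.6
```

Call:
{"method": "step_arm", "body": {"increments": "0 0 -0.001 0 0 0; 0 0 -0.0018 0 0 0; 0 0 -0.0018 0 0 0; 0 0 -0.0018 0 0 0; 0 0 -0.0018 0 0 0"}}

```text
time: 16.38
tool_pos: [0.6411, 0.0444, 0.0542]
eef_rot: [[1.0, 0.0, 0.001], [0.0, -1.0, 0.0], [0.001, -0.0, -1.0]]
force: [-2.8, 0.3, 7.7]
grip_width: 0.0428
gripper_force: 85.4
```

Call:
{"method": "step_arm", "body": {"increments": "0 0 0 0 0 0; 0 0 0 0 0 0; 0 0 0 0 0 0; 0 0 0 0 0 0; 0 0 0 0 0 0", "grip": -1, "squeeze": 20}}

```text
time: 16.8
tool_pos: [0.6409, 0.0445, 0.0538]
eef_rot: [[1.0, 0.0, 0.0], [0.0, -1.0, -0.0], [0.0, 0.0, -1.0]]
force: [-0.3, 1.0, 0.5]
grip_width: 0.0853
gripper_force: 0.0
```

Call:
{"method": "step_arm", "body": {"increments": "0 0 -0.02 0 0 0; 0 0 -0.05 0 0 0; 0 0 -0.085 0 0 0; 0 0 -0.12 0 0 0; 0 0 -0.15 0 0 0"}}

```text
time: 17.22
tool_pos: [0.6409, 0.0443, 0.2061]
eef_rot: [[1.0, -0.0, 0.001], [-0.0, -1.0, -0.0], [0.001, 0.0, -1.0]]
force: [-0.3, 0.0, 0.0]
grip_width: 0.0857
gripper_force: 0.0
```

Run:
```python
from h import *
s=robot.observe();print(s["tool_pos"],s["joints"].round(2),s["force"])
m=robot.camera_model("wrist");w=robot.get_image("wrist")
T=robot.get_image("top")
cv2.imwrite("pics/c6.png",np.hstack([cv2.resize(w,(400,300)),cv2.resize(T[150:300,200:400],(400,300))])[:,:,::-1])
```

```text
[0.64093137 0.04425704 0.20605234] [-0.67  0.77  0.85  1.63 -0.64  1.05 -1.2 ] [-0.30228864  0.02137022  0.0021653 ]
```

View pics/c6.png

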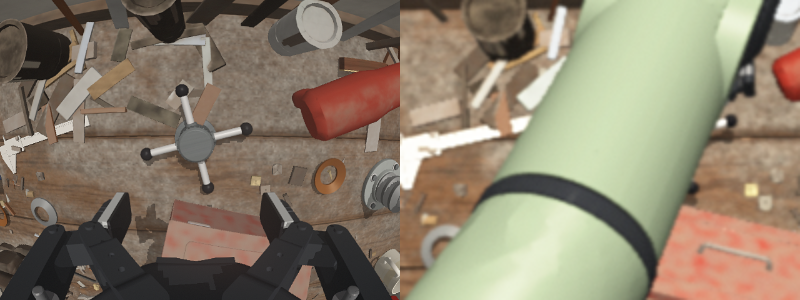

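The nut stands upright at (.641,.044), and both fingers have let go. The wrist image lets me check how far the fingertips reach at partial opening.

Run:
```python
from h import *
# tool now theta=-90 open .085; tips at full-res px approx (203,310) and (435,310); earlier frame at opening .060
m=robot.camera_model("wrist");s=robot.observe();R=s["eef_rot"];p=s["tool_pos"]
for w in(.0857,.0604):
  for xt in(-.011,.011):
    print(w,xt,[(d,proj("wrist",p+R@np.array([xt,w/2,d]),m).round().tolist(),proj("wrist",p+R@np.array([xt,-w/2,d]),m).round().tolist()) for d in(.009,.0125,.016,.022)])
im=np.load("w3.npy")[:,:,::-1];c=lambda i:cv2.resize(i[280:380,180:460],(800,286))
n=robot.get_image("wrist")[:,:,::-1];cv2.imwrite("pics/c7.png",np.vstack([c(im),c(n)]))
```

```text
0.0857 -0.011 [(0.009, [413.0, 351.0], [210.0, 351.0]), (0.0125, [411.0, 347.0], [212.0, 346.0]), (0.016, [409.0, 342.0], [214.0, 342.0]), (0.022, [406.0, 335.0], [217.0, 335.0])]
0.0857 0.011 [(0.009, [419.0, 304.0], [203.0, 304.0]), (0.0125, [417.0, 301.0], [206.0, 301.0]), (0.016, [415.0, 297.0], [208.0, 297.0]), (0.022, [411.0, 291.0], [211.0, 291.0])]
0.0604 -0.011 [(0.009, [384.0, 352.0], [239.0, 352.0]), (0.0125, [382.0, 348.0], [240.0, 348.0]), (0.016, [381.0, 343.0], [242.0, 343.0]), (0.022, [379.0, 336.0], [244.0, 336.0])]
0.0604 0.011 [(0.009, [388.0, 305.0], [234.0, 305.0]), (0.0125, [387.0, 301.0], [236.0, 301.0]), (0.016, [385.0, 298.0], [237.0, 298.0]), (0.022, [382.0, 292.0], [240.0, 292.0])]
```

View pics/c7.png

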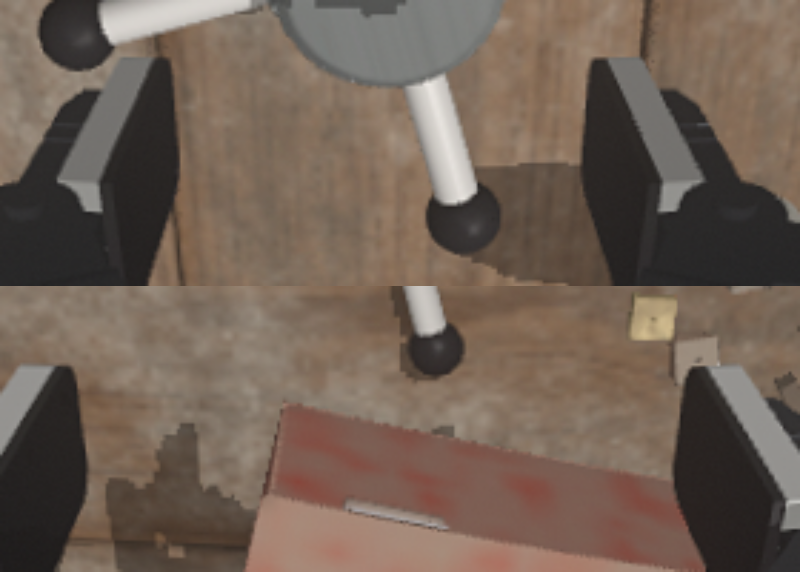

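Call:
{"method": "step_arm", "body": {"increments": "-0.026 -0.026 0 0 0 0; -0.053 -0.052 0 0 0 0; -0.08 -0.078 0 0 0 0; -0.106 -0.104 0 0 0 0; -0.132 -0.129 0 0 0 0"}}

```text
time: 17.78
tool_pos: [0.507, 0.1745, 0.2028]
eef_rot: [[1.0, 0.0, -0.001], [0.0, -1.0, -0.001], [-0.001, 0.001, -1.0]]
force: [0.2, 2.0, 0.9]
grip_width: 0.0853
gripper_force: 0.0
```

Call:
{"method": "step_arm", "body": {"increments": "-0.02 -0.02 0.01 0 0 0; -0.027 -0.026 0.03 0 0 0; -0.027 -0.026 0.05 0 0 0; -0.027 -0.026 0.07 0 0 0; -0.027 -0.026 0.08 0 0 0"}}

```text
time: 18.2
tool_pos: [0.4805, 0.1994, 0.1213]
eef_rot: [[1.0, 0.001, -0.002], [0.001, -1.0, -0.002], [-0.002, 0.002, -1.0]]
force: [0.2, 0.3, -1.1]
grip_width: 0.0854
gripper_force: 0.0
```

Run:
```python
from h import *
s=robot.observe();m=robot.camera_model("wrist");w=robot.get_image("wrist");print(s["tool_pos"],s["joints"].round(2))
g=cv2.cvtColor(w,cv2.COLOR_RGB2HSV)
p=proj("wrist",np.array([.482,.199,.009]),m);print(p)
x0,y0=int(p[0])-110,int(p[1])-110
k=((g[...,1]<50)&(g[...,2]>90)).astype(np.uint8)[y0:y0+220,x0:x0+220]
n,l,st,ce=cv2.connectedComponentsWithStats(k)
for a,c in zip(st,ce):
    if a[4]>1500:
        cx=a[0]+a[2]/2+x0;cy=a[1]+a[3]/2+y0;print(a,c+[x0,y0],plane("wrist",cx,cy,.009,m))
cv2.imwrite("pics/c8.png",w[:,:,::-1])
```

```text
[0.48052462 0.19944256 0.12131937] [-1.05  0.72  0.79  2.01 -0.76  0.74 -1.36]
[311.92037782 248.79888966]
[    0     0   220   220 40603] [308.34167426 244.16422432] [0.48254885 0.19960443 0.009     ]
[  66   59  101   95 5564] [315.76833214 246.45524802] [0.48495342 0.19535559 0.009     ]
```

View pics/c8.png

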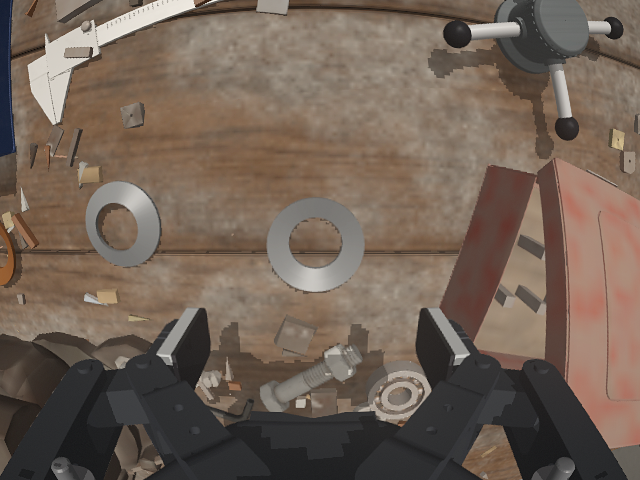

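The wrist view shows spring_a centred near (316,244) with its hollow side up, and the fingers clear of the tool box. The fingertips are 12 to 13 mm ahead of the TCP at about 60 mm opening.

Call:
{"method": "step_arm", "body": {"increments": "0 0 0.025 0 0 0; 0 0 0.055 0 0 0; 0.001 0.001 0.075 0 0 0; 0.001 0.001 0.09 0 0 0; 0.001 0.001 0.09 0 0 0"}}

```text
time: 18.67
tool_pos: [0.4821, 0.1977, 0.0319]
eef_rot: [[1.0, -0.0, -0.003], [-0.0, -1.0, -0.002], [-0.003, 0.002, -1.0]]
force: [-0.0, -0.8, -1.1]
grip_width: 0.0851
gripper_force: 0.0
```

Call:
{"method": "step_arm", "body": {"increments": "0 0 0.007 0 0 0; 0 0 0.014 0 0 0; 0 0 0.016 0 0 0; 0 0 0.016 0 0 0; 0 0 0.016 0 0 0"}}

```text
time: 19.08
tool_pos: [0.483, 0.1986, 0.0182]
eef_rot: [[1.0, 0.0, 0.0], [0.0, -1.0, 0.0], [0.0, -0.0, -1.0]]
force: [0.1, -0.6, 0.4]
grip_width: 0.085
gripper_force: 0.0
```

Call:
{"method": "step_arm", "body": {"increments": "0 0 0.002 0 0 0; 0 0 0.003 0 0 0; 0 0 0.003 0 0 0; 0 0 0.003 0 0 0; 0 0 0.003 0 0 0", "grip": 1, "squeeze": 20}}

```text
time: 19.5
tool_pos: [0.4838, 0.1981, 0.0163]
eef_rot: [[1.0, -0.001, 0.002], [-0.001, -1.0, 0.001], [0.002, -0.001, -1.0]]
force: [-4.7, -3.2, 33.1]
grip_width: 0.0621
gripper_force: 22.8
```

Call:
{"method": "step_arm", "body": {"increments": "0 0 0 0 0 0; 0 0 0 0 0 0; 0 0 0 0 0 0; 0 0 0 0 0 0; 0 0 0 0 0 0"}}

```text
time: 19.92
tool_pos: [0.4838, 0.1981, 0.0163]
eef_rot: [[1.0, -0.001, 0.002], [-0.001, -1.0, 0.001], [0.002, -0.001, -1.0]]
force: [-4.4, -3.7, 33.4]
grip_width: 0.0625
gripper_force: 22.7
```

Call:
{"method": "step_arm", "body": {"increments": "0 0 -0.003 0 0 0; 0 0 -0.003 0 0 0; 0 0 -0.003 0 0 0; 0 0 -0.003 0 0 0; 0 0 -0.003 0 0 0", "grip": -1}}

```text
time: 20.33
tool_pos: [0.4828, 0.1985, 0.0176]
eef_rot: [[1.0, 0.0, -0.0], [0.0, -1.0, -0.0], [-0.0, 0.0, -1.0]]
force: [0.8, -0.5, -0.0]
grip_width: 0.0855
gripper_force: 0.0
```

Call:
{"method": "step_arm", "body": {"increments": "0 0 0 0 0 -6; 0 0 0 0 0 -12; 0 0 0 0 0 -18; 0 0 0 0 0 -24; 0 0 0 0 0 -30"}}

```text
time: 20.75
tool_pos: [0.4828, 0.1985, 0.0177]
eef_rot: [[0.863, 0.505, -0.0], [0.505, -0.863, -0.0], [-0.0, 0.0, -1.0]]
force: [0.6, 0.4, -0.3]
grip_width: 0.0851
gripper_force: 0.0
```

Call:
{"method": "step_arm", "body": {"increments": "0 0 0 0 0 -6; 0 0 0 0 0 -12; 0 0 0 0 0 -18; 0 0 0 0 0 -24; 0 0 0 0 0 -30"}}

```text
time: 21.17
tool_pos: [0.4828, 0.1985, 0.0176]
eef_rot: [[0.495, 0.869, -0.0], [0.869, -0.495, -0.0], [-0.0, -0.0, -1.0]]
force: [0.2, -0.5, -0.4]
grip_width: 0.0851
gripper_force: 0.0
```

Call:
{"method": "step_arm", "body": {"increments": "0 0 0 0 0 -6; 0 0 0 0 0 -12; 0 0 0 0 0 -18; 0 0 0 0 0 -24; 0 0 0 0 0 -30"}}

```text
time: 21.58
tool_pos: [0.4828, 0.1984, 0.0177]
eef_rot: [[-0.005, 1.0, -0.0], [1.0, 0.005, -0.0], [-0.0, -0.0, -1.0]]
force: [-0.4, 0.1, 0.4]
grip_width: 0.0853
gripper_force: 0.0
```

Call:
{"method": "step_arm", "body": {"increments": "0 0 0 0 0 0; 0 0 0 0 0 0; 0 0 0 0 0 0; 0 0 0 0 0 0; 0 0 0 0 0 0", "grip": 1}}

```text
time: 22.0
tool_pos: [0.4828, 0.1984, 0.0179]
eef_rot: [[0.004, 1.0, 0.0], [1.0, -0.004, -0.0], [-0.0, 0.0, -1.0]]
force: [-1.3, -1.4, 6.1]
grip_width: 0.0621
gripper_force: 20.4
```

Call:
{"method": "step_arm", "body": {"increments": "0 0 0 0 0 0; 0 0 0 0 0 0; 0 0 0 0 0 0; 0 0 0 0 0 0; 0 0 0 0 0 0"}}

```text
time: 22.42
tool_pos: [0.4829, 0.1984, 0.0179]
eef_rot: [[0.004, 1.0, 0.0], [1.0, -0.004, -0.0], [-0.0, 0.0, -1.0]]
force: [-0.9, -2.1, 6.7]
grip_width: 0.0621
gripper_force: 20.4
```

Call:
{"method": "step_arm", "body": {"increments": "0 0 0 0 0 0; 0 0 -0.004 0 0 0; 0 0 -0.02 0 0 0; 0 0 -0.05 0 0 0; 0 0 -0.08 0 0 0", "squeeze": 40}}

```text
time: 22.83
tool_pos: [0.4821, 0.1981, 0.0982]
eef_rot: [[0.003, 1.0, -0.002], [1.0, -0.003, -0.001], [-0.001, -0.002, -1.0]]
force: [0.1, 0.9, -1.1]
grip_width: 0.0611
gripper_force: 43.8
```

Call:
{"method": "step_arm", "body": {"increments": "0 0 -0.035 0 0 0; 0 0 -0.07 0 0 0; 0 0 -0.1 0 0 0; 0 0 -0.125 0 0 0; 0 0 -0.135 0 0 0"}}

```text
time: 23.25
tool_pos: [0.4835, 0.199, 0.2361]
eef_rot: [[0.002, 1.0, 0.003], [1.0, -0.002, 0.003], [0.003, 0.003, -1.0]]
force: [0.4, 0.8, 0.3]
grip_width: 0.0614
gripper_force: 43.8
```

Run:
```python
from h import *
s=robot.observe();m=robot.camera_model("wrist");w=robot.get_image("wrist");print(s["tool_pos"],s["force"],s["grip_width"])
g=cv2.cvtColor(w,cv2.COLOR_RGB2HSV);P=s["tool_pos"]
k=((g[...,1]<50)&(g[...,2]>90)).astype(np.uint8)
for d in(0,.008,.012):print(proj("wrist",P-[0,0,d],m))
n,l,st,ce=cv2.connectedComponentsWithStats(k)
for a,c in zip(st,ce):
    if a[4]>800:print(a,c.round())
# hole: inner contours
cs,h=cv2.findContours(k,cv2.RETR_CCOMP,cv2.CHAIN_APPROX_NONE)
for c,hh in zip(cs,h[0]):
    if hh[3]>=0 and cv2.contourArea(c)>400:print("hole",np.round(cv2.fitEllipse(c)[0]),np.round(cv2.fitEllipse(c)[1]),cv2.boundingRect(c))
```

```text
[0.48353945 0.19896769 0.23607101] [0.41351684 0.79114711 0.28358885] 0.06137533360120259
[311.16564733 340.14825733]
[311.17699536 329.68342986]
[311.18252878 324.80915965]
[     0      0    640    480 235786] [317. 236.]
[  0   0  39  35 915] [18. 13.]
[ 408    0  146  268 7841] [482. 135.]
[ 485   30   70   72 2413] [518.  63.]
[ 293   37   69   65 2414] [326.  70.]
[  70   95  150  211 4403] [147. 216.]
[ 501  110   62   54 1062] [535. 137.]
[ 406  126   60  167 3756] [439. 209.]
[ 171  175   66   78 1604] [205. 215.]
[  236   218   154   175 12569] [312. 323.]
[ 574  241   66  109 3452] [618. 291.]
[    0   244    90   236 13385] [ 34. 346.]
[506 288  49  70 928] [538. 332.]
[455 317  57  43 802] [486. 340.]
[ 570  362   70  118 3366] [615. 426.]
[435 413  35  56 868] [452. 440.]
hole [312. 320.] [75. 85.] (268, 283, 90, 76)
hole [327.  67.] [37. 40.] (307, 49, 41, 38)
```

Call:
{"method": "step_arm", "body": {"increments": "-0.025 0.004 0 0 0 0; -0.06 0.009 0 0 0 0; -0.1 0.014 0 0 0 0; -0.138 0.019 0 0 0 0; -0.176 0.024 0 0 0 0"}}

```text
time: 23.72
tool_pos: [0.5063, 0.021, 0.2319]
eef_rot: [[0.001, 1.0, -0.001], [1.0, -0.001, 0.0], [0.0, -0.001, -1.0]]
force: [0.4, 0.4, -0.9]
grip_width: 0.0612
gripper_force: 43.8
```

Call:
{"method": "step_arm", "body": {"increments": "-0.037 0.005 0 0 0 0; -0.074 0.01 0 0 0 0; -0.111 0.015 0 0 0 0; -0.148 0.02 0 0 0 0; -0.185 0.024 0 0 0 0"}}

```text
time: 24.13
tool_pos: [0.5306, -0.164, 0.2317]
eef_rot: [[0.001, 1.0, -0.001], [1.0, -0.001, 0.001], [0.001, -0.001, -1.0]]
force: [0.2, 1.2, -1.3]
grip_width: 0.0611
gripper_force: 43.8
```

Call:
{"method": "step_arm", "body": {"increments": "-0.037 0.005 0 0 0 0; -0.074 0.01 0 0 0 0; -0.111 0.015 0 0 0 0; -0.14 0.019 0 0 0 0; -0.16 0.022 0 0 0 0"}}

```text
time: 24.55
tool_pos: [0.5522, -0.3255, 0.2313]
eef_rot: [[0.004, 1.0, -0.002], [1.0, -0.004, 0.0], [0.0, -0.002, -1.0]]
force: [0.5, 0.3, -0.3]
grip_width: 0.0612
gripper_force: 43.8
```

Call:
{"method": "step_arm", "body": {"increments": "-0.004 0 0.01 0 0 0; -0.0054 0 0.03 0 0 0; -0.0054 0 0.05 0 0 0; -0.0054 0 0.065 0 0 0; -0.0054 0 0.075 0 0 0"}}

```text
time: 24.97
tool_pos: [0.5522, -0.3266, 0.1547]
eef_rot: [[0.001, 1.0, -0.003], [1.0, -0.001, 0.002], [0.002, -0.003, -1.0]]
force: [-0.2, -1.0, -1.2]
grip_width: 0.0609
gripper_force: 43.8
```

Call:
{"method": "step_arm", "body": {"increments": "0 0 0 0 0 0; 0 0 0 0 0 0; 0 0 0 0 0 0; 0 0 0 0 0 0; 0 0 0 0 0 0"}}

```text
time: 25.38
tool_pos: [0.5534, -0.328, 0.1586]
eef_rot: [[-0.0, 1.0, 0.001], [1.0, 0.0, -0.0], [-0.0, 0.001, -1.0]]
force: [-0.5, 0.5, -0.7]
grip_width: 0.0608
gripper_force: 43.8
```

Run:
```python
from h import *
s=robot.observe();m=robot.camera_model("wrist");w=robot.get_image("wrist");P=s["tool_pos"];print(P,s["force"],s["grip_width"])
cv2.imwrite("pics/w9.png",w[:,:,::-1])
print("bore",proj("wrist",P-[0,0,.0145],m),"tip exp",proj("wrist",np.array([.553,-.328,.110]),m))
g=cv2.cvtColor(w,cv2.COLOR_RGB2HSV)
x0,y0=230,200
gr=cv2.cvtColor(w,cv2.COLOR_RGB2GRAY)
for r in range(255,375,8):print(r,gr[r,250:376:6].tolist())
```

```text
[ 0.55335323 -0.32797249  0.15864182] [-0.52540671  0.48044424 -0.73705513] 0.06075721463304154
bore [311.23945197 321.75249073] tip exp [310.67880116 288.64794993]
255 [117, 116, 93, 94, 94, 94, 123, 90, 73, 95, 121, 119, 101, 73, 125, 132, 156, 155, 153, 218, 193]
263 [149, 115, 91, 90, 94, 138, 137, 136, 135, 135, 134, 133, 133, 131, 131, 130, 130, 92, 152, 122, 124]
271 [116, 172, 88, 88, 90, 89, 142, 114, 115, 114, 114, 114, 112, 111, 110, 130, 128, 129, 128, 108, 167]
279 [93, 88, 90, 90, 90, 89, 89, 89, 90, 89, 90, 89, 89, 90, 90, 92, 91, 92, 90, 102, 125]
287 [90, 90, 90, 88, 89, 89, 90, 122, 105, 113, 114, 113, 106, 139, 96, 91, 91, 91, 91, 91, 91]
295 [90, 91, 91, 90, 90, 103, 151, 145, 132, 113, 113, 112, 105, 145, 130, 134, 89, 91, 91, 91, 91]
303 [90, 91, 91, 91, 104, 115, 110, 160, 204, 141, 141, 140, 143, 177, 202, 108, 111, 91, 92, 92, 91]
311 [92, 92, 92, 91, 115, 117, 113, 112, 114, 129, 119, 129, 181, 131, 120, 107, 105, 124, 93, 93, 92]
319 [92, 93, 93, 88, 116, 125, 111, 113, 117, 109, 118, 112, 126, 125, 118, 112, 108, 121, 92, 92, 91]
327 [92, 89, 161, 162, 114, 125, 126, 117, 114, 112, 115, 116, 121, 124, 118, 108, 108, 118, 93, 93, 93]
335 [94, 94, 94, 93, 69, 115, 117, 118, 117, 117, 127, 115, 120, 123, 108, 109, 108, 71, 93, 93, 93]
343 [94, 93, 107, 187, 185, 80, 117, 108, 107, 114, 123, 115, 120, 118, 112, 105, 72, 125, 125, 91, 93]
351 [182, 184, 187, 188, 186, 183, 157, 86, 111, 115, 118, 142, 128, 117, 75, 128, 128, 125, 124, 123, 123]
359 [187, 188, 188, 187, 183, 175, 169, 162, 155, 155, 138, 144, 143, 138, 133, 129, 128, 126, 126, 124, 123]
367 [147, 188, 186, 182, 178, 170, 164, 158, 153, 150, 148, 145, 142, 138, 135, 132, 130, 128, 126, 125, 124]
```

Run:
```python
import cv2
g=cv2.imread("pics/w9.png",0)
print(g[260:362,312].tolist());print(g[260:362,306].tolist())
print(g[319,262:364].tolist())
print(g[293,270:356].tolist())
```

```text
[133, 134, 133, 133, 133, 133, 132, 133, 133, 133, 136, 112, 87, 89, 89, 90, 89, 90, 89, 89, 89, 89, 90, 101, 112, 112, 112, 111, 112, 112, 111, 111, 111, 111, 111, 111, 112, 111, 111, 111, 112, 109, 136, 139, 138, 138, 140, 141, 141, 142, 143, 120, 160, 135, 111, 112, 113, 115, 116, 117, 121, 119, 119, 119, 119, 118, 117, 118, 119, 122, 124, 125, 127, 126, 127, 127, 127, 126, 125, 124, 124, 122, 122, 125, 128, 127, 127, 126, 125, 125, 124, 123, 123, 126, 109, 73, 76, 76, 90, 136, 149, 147]
[134, 134, 134, 134, 134, 133, 134, 134, 134, 134, 136, 113, 86, 89, 90, 90, 89, 89, 89, 90, 88, 89, 89, 94, 113, 113, 113, 112, 112, 112, 111, 112, 113, 112, 112, 112, 112, 111, 112, 111, 112, 123, 138, 139, 139, 141, 143, 144, 143, 144, 137, 122, 124, 116, 111, 110, 108, 107, 107, 110, 111, 113, 114, 114, 116, 115, 115, 113, 111, 111, 112, 112, 116, 117, 119, 122, 125, 124, 123, 122, 120, 118, 116, 115, 113, 116, 119, 119, 116, 114, 113, 113, 113, 110, 94, 76, 76, 77, 106, 154, 150, 150]
[92, 92, 92, 91, 91, 90, 87, 125, 95, 106, 114, 115, 116, 115, 114, 114, 119, 121, 124, 126, 128, 124, 117, 112, 110, 109, 109, 109, 111, 112, 113, 114, 115, 115, 114, 115, 116, 115, 114, 112, 110, 109, 108, 108, 110, 110, 112, 115, 118, 118, 117, 118, 115, 113, 112, 112, 113, 116, 119, 123, 125, 129, 132, 131, 128, 126, 125, 124, 124, 121, 119, 118, 117, 116, 113, 113, 112, 112, 111, 112, 112, 111, 110, 110, 107, 108, 108, 111, 112, 117, 120, 121, 121, 78, 84, 91, 92, 92, 92, 91, 92, 90]
[89, 89, 89, 89, 90, 90, 89, 90, 89, 90, 90, 88, 101, 154, 183, 175, 127, 130, 140, 147, 147, 147, 146, 146, 140, 134, 135, 120, 139, 125, 106, 108, 110, 112, 114, 113, 112, 111, 111, 112, 114, 112, 111, 111, 110, 110, 112, 112, 113, 111, 108, 107, 106, 102, 117, 134, 132, 132, 143, 144, 143, 142, 144, 143, 134, 131, 131, 139, 143, 139, 136, 132, 124, 87, 89, 91, 91, 90, 91, 90, 91, 91, 90, 90, 90, 90]
```

Call:
{"method": "step_arm", "body": {"increments": "-0.0005 0 0.008 0 0 0; -0.0005 0 0.016 0 0 0; -0.0005 0 0.024 0 0 0; -0.0005 0 0.03 0 0 0; -0.0005 0 0.034 0 0 0"}}

```text
time: 25.85
tool_pos: [0.5526, -0.3282, 0.1224]
eef_rot: [[-0.0, 1.0, -0.001], [1.0, 0.0, 0.001], [0.001, -0.001, -1.0]]
force: [-0.1, 0.6, -0.0]
grip_width: 0.0608
gripper_force: 43.8
```

Call:
{"method": "step_arm", "body": {"increments": "0 0 0.002 0 0 0; 0 0 0.004 0 0 0; 0 0 0.006 0 0 0; 0 0 0.008 0 0 0; 0 0 0.01 0 0 0"}}

```text
time: 26.27
tool_pos: [0.5531, -0.3284, 0.1138]
eef_rot: [[-0.0, 1.0, 0.0], [1.0, 0.0, -0.0], [-0.0, 0.0, -1.0]]
force: [-0.0, -0.1, -0.0]
grip_width: 0.061
gripper_force: 43.8
```

Now threaded past the tip with no force. I'll keep lowering.

Call:
{"method": "step_arm", "body": {"increments": "0 0 0.003 0 0 0; 0 0 0.006 0 0 0; 0 0 0.009 0 0 0; 0 0 0.012 0 0 0; 0 0 0.015 0 0 0"}}

```text
time: 26.68
tool_pos: [0.553, -0.3284, 0.0985]
eef_rot: [[-0.0, 1.0, -0.0], [1.0, 0.0, 0.0], [0.0, -0.0, -1.0]]
force: [0.4, -0.3, -1.2]
grip_width: 0.0611
gripper_force: 43.8
```

Call:
{"method": "step_arm", "body": {"increments": "0 0 0.001 0 0 0; 0 0 0.002 0 0 0; 0 0 0.003 0 0 0; 0 0 0.004 0 0 0; 0 0 0.005 0 0 0"}}

```text
time: 27.1
tool_pos: [0.5531, -0.3284, 0.0938]
eef_rot: [[-0.0, 1.0, 0.0], [1.0, 0.0, -0.0], [-0.0, 0.0, -1.0]]
force: [-1.0, 0.2, -0.4]
grip_width: 0.0609
gripper_force: 43.8
```

Call:
{"method": "step_arm", "body": {"increments": "0 0 0.001 0 0 0; 0 0 0.002 0 0 0; 0 0 0.003 0 0 0; 0 0 0.004 0 0 0; 0 0 0.0045 0 0 0"}}

```text
time: 27.52
tool_pos: [0.553, -0.3284, 0.0892]
eef_rot: [[-0.0, 1.0, -0.0], [1.0, 0.0, 0.0], [0.0, -0.0, -1.0]]
force: [-0.1, -0.6, -1.3]
grip_width: 0.0611
gripper_force: 43.8
```

Call:
{"method": "step_arm", "body": {"increments": "0 0 0.0005 0 0 0; 0 0 0.001 0 0 0; 0 0 0.0015 0 0 0; 0 0 0.002 0 0 0; 0 0 0.002 0 0 0"}}

```text
time: 27.93
tool_pos: [0.553, -0.3285, 0.0882]
eef_rot: [[-0.0, 1.0, 0.0], [1.0, 0.0, 0.0], [0.0, 0.0, -1.0]]
force: [-4.4, 3.4, 14.4]
grip_width: 0.0608
gripper_force: 44.9
```

Seated: 14 N upward at TCP z = 0.088, as predicted. I'll relieve it, open, and rise.

Call:
{"method": "step_arm", "body": {"increments": "0 0 -0.001 0 0 0; 0 0 -0.001 0 0 0; 0 0 -0.001 0 0 0; 0 0 -0.001 0 0 0; 0 0 -0.001 0 0 0"}}

```text
time: 28.35
tool_pos: [0.5531, -0.3284, 0.0883]
eef_rot: [[-0.0, 1.0, 0.0], [1.0, 0.0, -0.0], [-0.0, 0.0, -1.0]]
force: [0.1, 1.0, 2.2]
grip_width: 0.061
gripper_force: 44.0
```

Call:
{"method": "step_arm", "body": {"increments": "0 0 0 0 0 0; 0 0 0 0 0 0; 0 0 0 0 0 0; 0 0 0 0 0 0; 0 0 0 0 0 0", "grip": -1, "squeeze": 20}}

```text
time: 28.77
tool_pos: [0.553, -0.3284, 0.0883]
eef_rot: [[-0.0, 1.0, -0.0], [1.0, 0.0, 0.0], [0.0, -0.0, -1.0]]
force: [-0.1, -0.4, 0.6]
grip_width: 0.0853
gripper_force: 0.0
```

Call:
{"method": "step_arm", "body": {"increments": "0 0 -0.01 0 0 0; 0 0 -0.03 0 0 0; 0 0 -0.06 0 0 0; 0 0 -0.09 0 0 0; 0 0 -0.12 0 0 0"}}

```text
time: 29.18
tool_pos: [0.5527, -0.3284, 0.2104]
eef_rot: [[0.0, 1.0, -0.0], [1.0, -0.0, -0.0], [-0.0, -0.0, -1.0]]
force: [0.8, 0.0, -0.2]
grip_width: 0.0854
gripper_force: 0.0
```

Call:
{"method": "step_arm", "body": {"increments": "0.03 0 -0.02 0 0 0; 0.07 0 -0.02 0 0 0; 0.1 0 -0.02 0 0 0; 0.12 0 -0.02 0 0 0; 0.12 0 -0.02 0 0 0"}}

```text
time: 29.6
tool_pos: [0.5537, -0.2035, 0.2291]
eef_rot: [[-0.005, 1.0, 0.001], [1.0, 0.005, 0.002], [0.002, 0.001, -1.0]]
force: [1.0, 0.1, 0.8]
grip_width: 0.0851
gripper_force: 0.0
```

Run:
```python
from h import *
from scipy import ndimage
s=robot.observe();print(s["tool_pos"],s["force"],s["grip_width"])
S=robot.get_image("side")
# silhouette of the top spring in side view: expected rim end pixels at z=.077-.0805 and width
for z in(.06,.067,.0735,.077,.0805,.09):
    a=proj("side",np.array([.553,-.328,z]));r=int(round(a[1]));g=cv2.cvtColor(S,cv2.COLOR_RGB2GRAY)
    print(z,a.round(1),g[r,int(a[0])-26:int(a[0])+28:2].tolist())
w=robot.get_image("wrist");T=robot.get_image("top");m=robot.camera_model("wrist")
print([proj("wrist",np.array([.553+dx,-.328+dy,.0805]),m).round(0).tolist() for dx,dy in((.032,0),(-.032,0),(0,.032),(0,-.032))])
cv2.imwrite("pics/end_w.png",w[:,:,::-1]);cv2.imwrite("pics/end_s.png",S[:,:,::-1]);cv2.imwrite("pics/end_t.png",T[:,:,::-1])
```

```text
[ 0.55369463 -0.20354664  0.22907785] [0.96905575 0.12973936 0.77340794] 0.08512255451691829
0.06 [360.1 201.1] [59, 55, 55, 50, 60, 62, 63, 66, 125, 146, 106, 95, 95, 96, 96, 94, 91, 89, 104, 126, 125, 124, 120, 115, 115, 154, 187]
0.067 [360.1 198.9] [71, 67, 67, 84, 101, 115, 125, 125, 142, 94, 90, 97, 92, 94, 94, 91, 87, 99, 158, 193, 192, 195, 195, 194, 194, 193, 191]
0.0735 [360.2 196.9] [182, 187, 188, 191, 194, 192, 195, 193, 179, 117, 133, 208, 182, 168, 166, 144, 93, 93, 152, 194, 193, 195, 195, 194, 193, 193, 192]
0.077 [360.2 195.8] [190, 195, 196, 195, 194, 193, 195, 192, 116, 118, 128, 188, 164, 185, 193, 146, 100, 82, 142, 193, 194, 194, 195, 194, 193, 192, 192]
0.0805 [360.3 194.7] [190, 195, 195, 195, 195, 195, 195, 193, 114, 123, 131, 163, 161, 174, 162, 153, 143, 103, 116, 191, 193, 193, 194, 195, 193, 193, 192]
0.09 [360.4 191.7] [191, 191, 192, 195, 195, 195, 195, 195, 191, 163, 151, 181, 164, 163, 156, 149, 147, 187, 193, 195, 194, 194, 195, 196, 195, 192, 193]
[[348.0, 366.0], [275.0, 366.0], [312.0, 336.0], [312.0, 394.0]]
```

```bash
python3 -c "
from rig import robot
print(robot.job_done())"
```

```text
the job is handed in; nothing more can be done
None
```

The job is handed in at about 30 s, with no verdict returned: the cap nut stands upright on the bench near (0.641, 0.044), and spring_a was lowered hollow side up until it met the pack and looked level and centred in the side camera's pixels. The calipers and square were not approached, though I viewed 11 pictures, one over the limit of 10.

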